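# Snap the hygiene swab shut in its sample tube and keep it pressed

### The arm

A 7-joint arm with a two-finger parallel gripper is mounted at the origin on the work surface. World frame = base frame: x ahead of the robot, y to its left, z up, the work surface at z = 0. Lengths are in m, angles in rad, forces in N, time in s.
With the tool pointing down it reaches from about 0.4 to 0.85 m from the base axis. Payload 10.4 kg.
Tool frame: the origin (TCP) lies on the mounting face of the last link; the fingertips stand r.tips_ahead ahead of it and the grasp point (between the pads) lies 164 mm ahead of it (r.tips_ahead is the distance from the TCP to the fingertips, in m); z points along the fingers, y is the line along which they close (so a half turn about z gives the same grasp; the last joint's range is limited). The gripper opens to 87 mm and grips with 3 to 60 N. Pads are 19 mm wide; open, the fingers measure 117 mm over their backs; the gripper's body (75 mm by 190 mm) begins 51 mm behind the grasp point.
Start: joints at [-1.282, 0.332, -0.065, 1.46, 0.022, 1.35, -0.088], TCP at [0.192, 0.595, 0.405] pointing down, gripper open.
Joint ranges: [-2.6, 2.6], [-0.5, 2.12], [-1.47, 1.34], [0.16, 2.42], [-1.27, 4.41], [0.06, 2.06], [-2.6, 2.6]. Speed limits (rad/s): [2.22, 2.22, 2.79, 2.79, 3.14, 3.14, 3.14].

### API

Orientations are given as a unit quaternion [x, y, z, w].
In Python, from bench import telemetry, imaging, job, r gives the robot as it stands.
- The arm moves only by the tool move_arm, never from a script. Its argument "steps" is a list of rows, each an object of numbers: "dx", "dy", "dz": the shift along the tool's x, y, z in cm; "spin": the turn about the tool's z in rad. In form: [{"dx": .., "dy": .., "dz": .., "spin": ..}, ...]. A call has 1 to 12 rows; each row shifts and turns the commanded pose from where the row before left it, along the tool's axes as they then stand; what a row does not reach is not made up. A row lasts 1/10 s, in which the tool goes at most 50 mm and 8.59 degrees, less where a joint would pass 70% of its speed; a pose out of reach is approached as far as the arm can. A call with a gripper value outside its range is refused whole. "claw" is the finger opening in cm, from 0 to 8.7, set as the call begins (left out, the last holds). The fingers move at their own pace and stop on an object; "squeeze" is the grip in N (left out, the last holds). Time passes only in rows, so rows that do not move let the fingers close. It gives the time, the measured TCP pose, the force, the opening and the grip force at its end, in the units of the state.
- telemetry.read_state(): the state, without advancing time (a new reading comes with each control period).
- imaging.camera(name): name is "side" or "top"; returns a dict with "img" (384x512x3 uint8, red, green, blue), "camera_matrix" (3x3 intrinsics, pixels), "R" (3x3) and "t" (3): a world point X has camera coordinates R X + t. Camera axes: x right, y down, z forward; pixel columns grow to the right and rows downward; lengths in m; the calibration is good to about 2 mm. A picture is of the moment at which its call begins. There is no depth.
- job.close_job(): hands the job in; it is judged then, once.
The state is a dict: "time": time; "joint_positions": joint angles; "joint_vel": joint speeds; "joint_torque": joint torques, N m; "ee_pos": TCP position; "eef_rot": TCP orientation; "ft_force": force on the tool from outside, world axes, zero at the start; "torque": the same for the moment, N m; "width": finger opening in m; "grip_force": force on a finger pad.
Only numpy, scipy, OpenCV 4.12 (cv2) and the standard library are available. Lean on these libraries where they do the work, as an engineer would, in place of code of your own. Each camera call takes 0.05 s, during which the arm holds its last target. There are 200 camera calls.

### The job

The white surface swab with the wide-rimmed cap stands in the wooden rack beside a dial thermometer and a cake tester. Take it out, push its stick down into the clear tube of the tube stand, and press the cap down until both side clips snap in over its rim; then keep pressing firmly, squeezing the rubber seal well down, and finish while still holding it pressed like that. Leave everything else where it stands.

Things in the scene. Friction and masses are not known exactly. Their poses are not given: they have to be found in the camera images.
- swab: white plastic swab, 35 g, upright in a rack hole. Origin on its axis at the flat underside of the cap rim, z up. Below: round-tipped stick, 7 mm diameter, 62 mm long. Above: rim, 27 mm diameter at z = 0 widening to 34 mm at z = 8 mm, top at z = 10 mm; then a straight round handle, 22 mm diameter, to its flat top at z = 60 mm. In the rack its underside rests on the rack's top. Round: yaw does not matter.
- swab_handle (a point): on the swab's axis, 45 mm above its origin, 15 mm below the handle's top: a good height to grip; keep the fingertips at least 18 mm above the swab's origin so that they stay above the clips
- swab_tip (a point): the lower end of the swab's stick, 62 mm below the swab's origin on its axis
- stand: tube stand, fixed; white base 100 x 120 x 12 mm (x, y, z), origin at the centre of its underside on the table, z up. On its axis a clear tube, inner diameter 12 mm, floor 16 mm above the table, flared mouth; on top a black rubber seal ring (29 mm outside, 19 mm inside), top face 90 mm above the table. Clip posts at +y and -y reach 41 mm from the axis and 76 mm high.
- seat (a point): centre of the unpressed seal ring's top face, on the tube's axis, 90 mm above the table; fixed to the stand. The swab's underside comes here. The stick's tip meets the ring 62 mm earlier and ends about 12 mm above the tube floor.
- seal (a joint): how far the sprung rubber seal ring is pushed down, m: 0 free, 0.0045 at its stop. About 1 N to start, then 2.5 N per mm, about 12 N at the stop. A snapped cap that nobody presses leaves it at about 0.001; pressing well down means 0.002 to 0.0045 (6 N and more).
- clip_a (a joint): how far the grey sprung clip on the stand's +y side is pushed outward, m: 0 at rest, at most 0.006, spring 4 N per mm. Its rounded nose is 14.5 mm from the axis, 99 to 105 mm above the table (the stand's highest point). The rim spreads each clip by about 0.0025; it springs back to 0 once the rim is below the nose.
- clip_b (a joint): the same for the -y side. Pressing the cap through both clips takes about 7 to 12 N, rising as its underside goes from 11 to 5 mm above the seat; then the force falls suddenly to nothing (the clips even pull it down a little), and both clips are fully in over the rim when the underside is 1 mm below the seat height.
- rack: the wooden rack, fixed, 46 x 190 x 80 mm (x, y, z), origin at the centre of its underside on the table. Three holes 13 mm wide and 70 mm deep in a row along its y axis at y = -65, 0 and 65 mm hold swab, thermometer and tester in any order.
- thermometer: dial thermometer, steel, in a rack hole; origin on its axis at the rack's top face; horizontal dial 42 mm diameter, top 34 mm above the origin. Leave it.
- tester: cake tester with a wooden handle 19 mm in diameter, no wide rim, top 56 mm above the rack; origin on its axis at the rack's top face. Leave it.
- spatula: spatula lying on the table, 250 mm long, 65 mm wide, along its x axis, origin near its middle underneath, 20 mm high. Leave it.
- cutter: steel pastry ring, 70 mm diameter, 45 mm high, origin at the centre of its underside. Leave it.
- bottle: white bottle, 64 mm diameter, 170 mm high, origin at the centre of its underside. Leave it.
- jar: glass jar, 70 mm diameter, 90 mm high, origin at the centre of its underside. Leave it.
- bowl: bowl, 150 mm diameter, 60 mm high, origin at the centre of its underside. Leave it.
- cup: white mug, 80 mm diameter, 85 mm high, origin at the centre of its underside. Leave it.
There are look-alikes about, which are no part of the job. Leave any orange or purple look-alike of the swab alone.

How it is judged:
On the way, in this order (a step that is already met when the one before it is completed fails the run):
1. the swab's stick has entered the tube, at least 12 mm below the seal (z of swab_tip in the frame of seat below -0.012 m and horizontal distance between swab_tip and seat below 0.008 m), for 0.1 s.
2. the cap is pressed home and both clips have snapped in over its rim (z of swab in the frame of seat below 0.0005 m and horizontal distance between swab and seat below 0.004 m and value of joint each of clip_a, clip_b below 0.0012 m), for 0.1 s.
At the end, for the whole second after the job is handed in: The swab stands upright in the tube (within 0.08 rad and 4 mm of its axis), both clips are back in over its rim (within 1.2 mm of rest), and the gripper is still on it, pressing so that the seal is squeezed down by more than 2 mm (z of swab in the frame of seat below -0.0015 m and horizontal distance between swab and seat below 0.004 m and angle between swab's own z axis and vertical below 0.08 rad and value of joint each of clip_a, clip_b below 0.0012 m and value of joint seal above 0.002 m and contact force between the fingers and swab above 2 N and linear speed of swab below 0.02 m/s); the arm keeps its last pose, push and grip.
It fails at once if the thermometer or the tester is moved more than 20 mm or tipped (distance of any of thermometer, tester from where it was at the start of the episode above 0.02 m or angle between any of thermometer, tester's own z axis and vertical above 0.35 rad).
It fails at once if the spatula or the cutter is moved more than 30 mm or tipped (distance of any of spatula, cutter from where it was at the start of the episode above 0.03 m or angle between any of spatula, cutter's own z axis and vertical above 0.35 rad).
It fails at once if the bottle or the jar is moved more than 30 mm or tipped (distance of any of bottle, jar from where it was at the start of the episode above 0.03 m or angle between any of bottle, jar's own z axis and vertical above 0.35 rad).
It fails at once if the bowl or the cup is moved more than 30 mm or tipped (distance of any of bowl, cup from where it was at the start of the episode above 0.03 m or angle between any of bowl, cup's own z axis and vertical above 0.35 rad).
It also fails if it takes over 48 s, if anything falls off the work surface, if the arm or the gripper's body presses on something with over 40 N, if the wrist force passes 120 N, or if a joint passes its speed limit or range.

## Working session

There is one attempt and no reset: what is moved stays moved. The work goes in short steps, Python scripts to look and compute and a tool call to move; the robot and the scene stay as the last step left them, time stands still between calls to the robot, and variables do not carry over. Pictures are saved under pics/ and viewed, at most 10 in all, crops included, and the job is handed in when it is done.

Besides the shell and the picture viewer there is one more tool, called after "Request:" as name([rows], argument=value, ...), one row to a line, values as JSON. move_arm: Moves the arm, as the interface text tells. Its arguments: {"type":"object","properties":{"steps":{"type":"array","items":{"type":"object","properties":{"dx":{"type":"number"},"dy":{"type":"number"},"dz":{"type":"number"},"spin":{"type":"number"}}}},"claw":{"type":"number"},"squeeze":{"type":"number"}},"required":["steps"]}

```bash
mkdir -p pics
cat > h.py <<'E'
import numpy as np, cv2
from bench import telemetry, imaging, job, r
def snap(n,f):
    c=imaging.camera(n); np.savez(f'{f}.npz',**{k:np.array(v) for k,v in c.items()})
    cv2.imwrite(f'pics/{f}.png',c['img'][:,:,::-1]); return c
def load(f): return np.load(f'{f}.npz')
def ray(c,u,v):
    K,R,t=c['camera_matrix'],c['R'],c['t']; d=R.T@np.linalg.solve(K,[u,v,1.]); return -R.T@t,d
def atz(c,u,v,z):
    o,d=ray(c,u,v); return o+d*(z-o[2])/d[2]
def proj(c,X):
    p=c['camera_matrix']@(c['R']@np.array(X)+c['t']); return p[:2]/p[2]
def crop(f,x0,y0,x1,y1,s,g):
    im=cv2.imread(f'pics/{f}.png')[y0:y1,x0:x1]; cv2.imwrite(f'pics/{g}.png',cv2.resize(im,None,fx=s,fy=s,interpolation=cv2.INTER_CUBIC))
E
python3 - <<'E'
from h import *
a=snap('top','t0');b=snap('side','s0')
cv2.imwrite('pics/both.png',np.vstack([a['img'],b['img']])[:,:,::-1][:600] if 0 else np.hstack([cv2.resize(a['img'],(400,300)),cv2.resize(b['img'],(400,300))])[:,:,::-1])
for c in(a,b): print(ray(c,256,192),c['camera_matrix'][0,0])
s=telemetry.read_state();print(s['ee_pos'],s['eef_rot'],s['time'],r.tips_ahead,s['ft_force'])
E
```

```text
(array([ 0.37452431, -0.02948082,  1.00448392]), array([ 0.20014736, -0.03332316, -0.97922838])) 373.8280089250711
(array([ 0.11486622, -0.62959293,  0.61476243]), array([ 0.49226585,  0.66079326, -0.56695414])) 392.566506858522
[0.19167105 0.59476176 0.40405881] [ 1.55237223e-01  9.87877031e-01 -6.10071268e-04 -6.19731228e-05] 0.1 0.1822 [-0.1027303   0.45092571 -1.07330896]
```

View pics/t0.png

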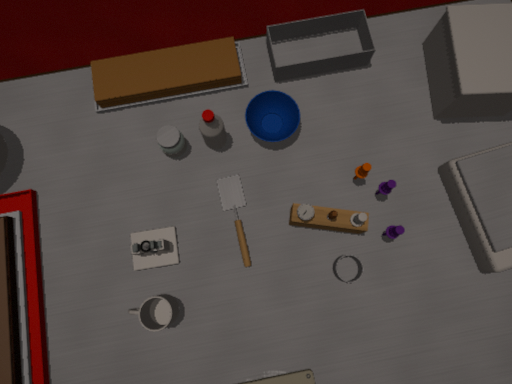

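View pics/s0.png

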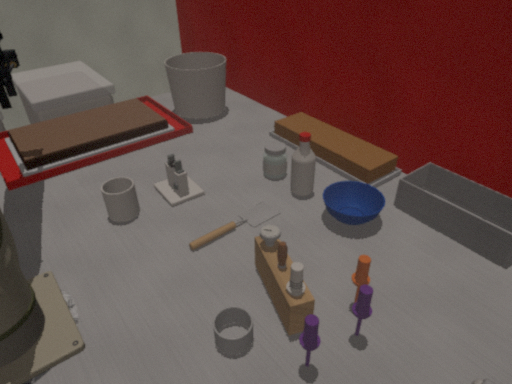

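The top view has the swab at about (360,218), the last in the rack, and the stand at about (150,247). In the side view they are at (296,278) and (177,180). I'll enlarge both.

Run:
```python
from h import *
crop('t0',330,190,390,240,6.6,'a');crop('t0',125,222,185,272,6.6,'b');crop('s0',270,250,330,300,6.6,'c');crop('s0',150,150,210,200,6.6,'d')
i=[cv2.convertScaleAbs(cv2.imread(f'pics/{k}.png')[:300],alpha=1.4) for k in'abcd']
cv2.imwrite('pics/q.png',np.vstack([np.hstack(i[:2]),np.hstack(i[2:])]))
```

```text
(no output)
```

View pics/q.png

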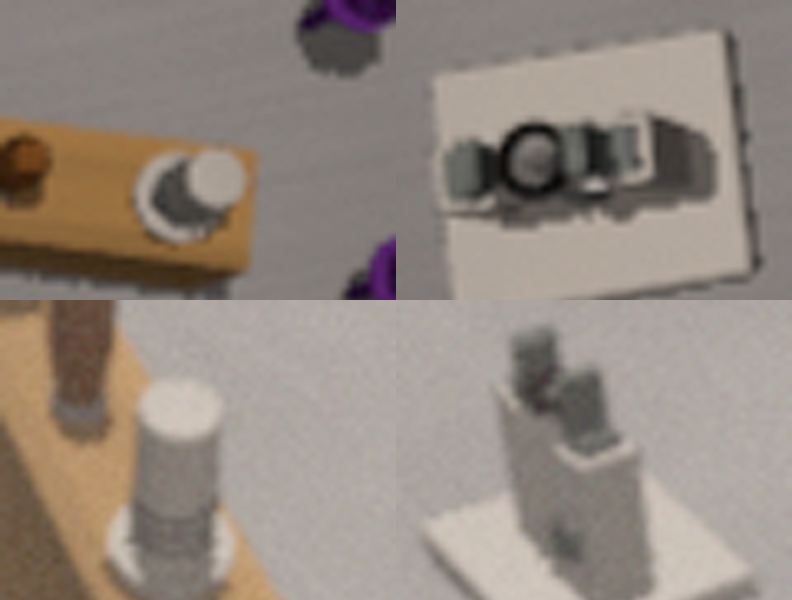

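Run:
```python
from h import *
t=load('t0');s=load('s0')
P=lambda u,v,x0,y0:(u/6.6+x0-.42,v/6.6+y0-.42)
def show(n,c,p,z): print(n,np.round(p,1),np.round(atz(c,*p,z),4))
show('handle top T',t,P(217,179,330,190),.14)
show('rim T',t,P(180,195,330,190),.09)
show('handle top S',s,P(181,110,270,250),.14)
show('ring T',t,P(136,160,125,222),.09)
for n,p in dict(UL=(37,80),UR=(329,32),LR=(360,268)).items(): show('base '+n,t,P(*p,125,222),.012)
# side: clip tops and base corners
for n,p in dict(L=(26,226),R=(354,270)).items(): show('base S'+n,s,P(*p,150,150),.012)
show('clip1 S',s,P(137,35,150,150),.105);show('clip2 S',s,P(184,72,150,150),.105)
st=telemetry.read_state()
from scipy.spatial.transform import Rotation as Ro
print(Ro.from_quat(st['eef_rot']).as_matrix().round(3))
```

```text
handle top T [362.5 216.7] [ 0.4467 -0.2909  0.14  ]
rim T [356.9 219.1] [ 0.4476 -0.291   0.09  ]
handle top S [297.  266.2] [ 0.4484 -0.2933  0.14  ]
ring T [145.2 245.8] [0.4815 0.2286 0.09  ]
base UL [130.2 233.7] [0.5298 0.2857 0.012 ]
base UR [174.4 226.4] [0.5267 0.1676 0.012 ]
base LR [179.1 262.2] [0.4318 0.1689 0.012 ]
base SL [153.5 183.8] [0.4364 0.2846 0.012 ]
base SR [203.2 190.5] [0.5294 0.1684 0.012 ]
clip1 S [170.3 154.9] [0.4838 0.2461 0.105 ]
clip2 S [177.5 160.5] [0.4845 0.2072 0.105 ]
[[-0.952  0.307 -0.   ]
 [ 0.307  0.952 -0.001]
 [-0.    -0.001 -1.   ]]
```

Both views agree to about 2 mm: swab near (0.4475, -0.2915), seat near (0.482, 0.2275) with yaw near 0. I'll turn the tool so the fingers close along world x, which makes dx = +y, dy = +x and dz = down.

Request:
move_arm([
  {"spin":0.14},
  {"spin":0.14},
  {"spin":0.14},
  {"spin":0.14},
  {"spin":0.14},
  {"spin":0.14},
  {"spin":0.14},
  {"spin":0.14},
  {"spin":0.14},
  {},
], claw=5, squeeze=30)

```text
$.steps[0]: bad value
```

Request:
move_arm([
  {"dx":-3,"dy":2.4},
  {"dx":-3,"dy":2.4},
  {"dx":-3,"dy":2.4},
  {"dx":-3,"dy":2.4},
  {"dx":-3,"dy":2.4},
  {"dx":-3,"dy":2.4},
  {"dx":-3,"dy":2.4},
  {"dx":-3,"dy":2.4},
  {"dx":-3,"dy":2.4},
  {"dx":-3,"dy":2.4},
  {"dx":-3,"dy":2.4},
  {"dx":-3,"dy":2.4},
])

```text
$.steps[0]: bad value
```

Request:
move_arm([
  {"dx":0,"dy":0,"dz":0,"spin":0.14},
  {"dx":0,"dy":0,"dz":0,"spin":0.14},
  {"dx":0,"dy":0,"dz":0,"spin":0.14},
  {"dx":0,"dy":0,"dz":0,"spin":0.14},
  {"dx":0,"dy":0,"dz":0,"spin":0.14},
  {"dx":0,"dy":0,"dz":0,"spin":0.14},
  {"dx":0,"dy":0,"dz":0,"spin":0.14},
  {"dx":0,"dy":0,"dz":0,"spin":0.14},
  {"dx":0,"dy":0,"dz":0,"spin":0.14},
  {"dx":0,"dy":0,"dz":0,"spin":0},
], claw=5, squeeze=30)

```text
time: 1.1
ee_pos: [0.1916, 0.5948, 0.4043]
eef_rot: [0.708, 0.706, -0.0, 0.0]
ft_force: [-0.8, -0.4, -0.7]
width: 0.0501
grip_force: 0.0
```

Request:
move_arm([
  {"dx":-3,"dy":2.4,"dz":0,"spin":0},
  {"dx":-3,"dy":2.4,"dz":0,"spin":0},
  {"dx":-3,"dy":2.4,"dz":0,"spin":0},
  {"dx":-3,"dy":2.4,"dz":0,"spin":0},
  {"dx":-3,"dy":2.4,"dz":0,"spin":0},
  {"dx":-3,"dy":2.4,"dz":0,"spin":0},
  {"dx":-3,"dy":2.4,"dz":0,"spin":0},
  {"dx":-3,"dy":2.4,"dz":0,"spin":0},
  {"dx":-3,"dy":2.4,"dz":0,"spin":0},
  {"dx":-3,"dy":2.4,"dz":0,"spin":0},
  {"dx":-3,"dy":2.4,"dz":0,"spin":0},
  {"dx":-3,"dy":2.4,"dz":0,"spin":0},
])

```text
time: 2.3
ee_pos: [0.48, 0.2332, 0.4047]
eef_rot: [0.706, 0.709, 0.0, -0.0]
ft_force: [0.9, -0.0, -0.2]
width: 0.0503
grip_force: 0.0
```

Request:
move_arm([
  {"dx":-4.2,"dy":0,"dz":0,"spin":0},
  {"dx":-4.2,"dy":0,"dz":0,"spin":0},
  {"dx":-4.2,"dy":0,"dz":0,"spin":0},
  {"dx":-4.2,"dy":0,"dz":0,"spin":0},
  {"dx":-4.2,"dy":0,"dz":0,"spin":0},
  {"dx":-4.2,"dy":0,"dz":0,"spin":0},
  {"dx":-4.2,"dy":-0.6,"dz":0,"spin":0},
  {"dx":-4.2,"dy":-0.6,"dz":0,"spin":0},
  {"dx":-4.2,"dy":-0.6,"dz":0,"spin":0},
  {"dx":-4.2,"dy":-0.6,"dz":0,"spin":0},
  {"dx":-4.2,"dy":-0.6,"dz":0,"spin":0},
  {"dx":0,"dy":0,"dz":0,"spin":0},
])

```text
time: 3.5
ee_pos: [0.4468, -0.2328, 0.405]
eef_rot: [0.709, 0.706, -0.001, 0.001]
ft_force: [0.5, 0.4, -0.2]
width: 0.0499
grip_force: 0.0
```

Request:
move_arm([
  {"dx":-3,"dy":0.1,"dz":0,"spin":0},
  {"dx":-2.9,"dy":0,"dz":0,"spin":0},
  {"dx":0,"dy":0,"dz":2,"spin":0},
  {"dx":0,"dy":0,"dz":2,"spin":0},
  {"dx":0,"dy":0,"dz":2,"spin":0},
  {"dx":0,"dy":0,"dz":0,"spin":0},
])

```text
time: 4.1
ee_pos: [0.4493, -0.2856, 0.3424]
eef_rot: [0.706, 0.708, -0.001, -0.002]
ft_force: [-0.6, 0.2, -0.4]
width: 0.05
grip_force: 0.0
```

Run:
```python
from h import *
snap('top','t1');snap('side','s1')
crop('t1',310,160,420,270,3.6,'a');crop('s1',240,190,350,300,3.6,'b')
cv2.imwrite('pics/q1.png',np.hstack([cv2.convertScaleAbs(cv2.imread(f'pics/{k}.png'),alpha=1.4) for k in'ab']))
st=telemetry.read_state();print(st['ee_pos'])
g=np.array(st['ee_pos'])-[0,0,.1822];c=load('s1');print('tip centre px side',proj(c,g),'crop',(proj(c,g)-[240,190])*3.6)
```

```text
[ 0.44994102 -0.28625569  0.34502746]
tip centre px side [295.49883654 253.53860451] crop [199.79581153 228.73897622]
```

View pics/q1.png

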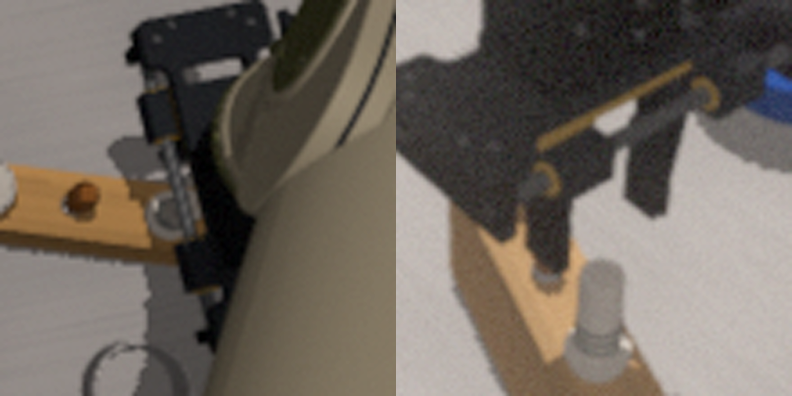

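The side crop shows both fingertips, at (152,270) and (259,215), straddling the handle top at (203,270), with the tester behind clear of them. I'll let the arm settle before descending.

Request:
move_arm([
  {"dx":0,"dy":0,"dz":0,"spin":0},
  {"dx":0,"dy":0,"dz":0,"spin":0},
  {"dx":0,"dy":0,"dz":0,"spin":0},
])

```text
time: 4.5
ee_pos: [0.45, -0.2864, 0.3454]
eef_rot: [0.707, 0.707, 0.0, 0.0]
ft_force: [0.9, 0.3, -0.1]
width: 0.0501
grip_force: 0.0
```

Request:
move_arm([
  {"dx":-0.5,"dy":-0.2,"dz":0,"spin":0},
  {"dx":0,"dy":0,"dz":1.4,"spin":0},
  {"dx":0,"dy":0,"dz":1.4,"spin":0},
  {"dx":0,"dy":0,"dz":1.4,"spin":0},
  {"dx":0,"dy":0,"dz":1.4,"spin":0},
  {"dx":0,"dy":0,"dz":0,"spin":0},
  {"dx":0,"dy":0,"dz":0,"spin":0},
])

```text
time: 5.2
ee_pos: [0.4477, -0.2914, 0.2883]
eef_rot: [0.708, 0.707, -0.0, -0.0]
ft_force: [-0.2, 0.5, 1.3]
width: 0.0501
grip_force: 0.0
```

Request:
move_arm([
  {"dx":0,"dy":0,"dz":0,"spin":0},
  {"dx":0,"dy":0,"dz":0,"spin":0},
  {"dx":0,"dy":0,"dz":0,"spin":0},
  {"dx":0,"dy":0,"dz":0,"spin":0},
  {"dx":0,"dy":0,"dz":0,"spin":0},
  {"dx":0,"dy":0,"dz":0,"spin":0},
], claw=1, squeeze=40)

```text
time: 5.8
ee_pos: [0.4479, -0.2914, 0.2889]
eef_rot: [0.707, 0.707, 0.0, 0.0]
ft_force: [-0.9, 1.4, 2.9]
width: 0.021
grip_force: 40.0
```

Request:
move_arm([
  {"dx":0,"dy":0,"dz":-1,"spin":0},
  {"dx":0,"dy":0,"dz":-1.5,"spin":0},
  {"dx":0,"dy":0,"dz":-2,"spin":0},
  {"dx":0,"dy":0,"dz":-2,"spin":0},
  {"dx":0,"dy":0,"dz":-2,"spin":0},
  {"dx":0,"dy":0,"dz":-2,"spin":0},
  {"dx":0,"dy":0,"dz":-2,"spin":0},
  {"dx":0,"dy":0,"dz":-1.5,"spin":0},
  {"dx":0,"dy":0,"dz":-1,"spin":0},
  {"dx":0,"dy":0,"dz":0,"spin":0},
  {"dx":0,"dy":0,"dz":0,"spin":0},
])

```text
time: 6.9
ee_pos: [0.4477, -0.2913, 0.4385]
eef_rot: [0.707, 0.707, 0.0, -0.0]
ft_force: [0.4, -0.3, -0.7]
width: 0.021
grip_force: 40.0
```

Request:
move_arm([
  {"dx":2,"dy":0,"dz":0,"spin":0},
  {"dx":4,"dy":0.4,"dz":0,"spin":0},
  {"dx":4,"dy":0.4,"dz":0,"spin":0},
  {"dx":4,"dy":0.4,"dz":0,"spin":0},
  {"dx":4,"dy":0.4,"dz":0,"spin":0},
  {"dx":4,"dy":0.4,"dz":0,"spin":0},
  {"dx":4,"dy":0.4,"dz":0,"spin":0},
  {"dx":4,"dy":0.4,"dz":0,"spin":0},
  {"dx":4,"dy":0.4,"dz":0,"spin":0},
  {"dx":4,"dy":0.2,"dz":0,"spin":0},
  {"dx":4,"dy":0,"dz":0,"spin":0},
  {"dx":4,"dy":0,"dz":0,"spin":0},
])

```text
time: 8.1
ee_pos: [0.4819, 0.1701, 0.4378]
eef_rot: [0.708, 0.707, -0.001, -0.0]
ft_force: [-0.2, -0.6, -0.5]
width: 0.0209
grip_force: 40.0
```

Request:
move_arm([
  {"dx":4,"dy":0,"dz":0,"spin":0},
  {"dx":3,"dy":0,"dz":0,"spin":0},
  {"dx":0,"dy":0,"dz":0,"spin":0},
  {"dx":0,"dy":0,"dz":0,"spin":0},
  {"dx":0,"dy":0,"dz":0,"spin":0},
  {"dx":0,"dy":0,"dz":0,"spin":0},
])

```text
time: 8.7
ee_pos: [0.4826, 0.2372, 0.4387]
eef_rot: [0.708, 0.706, -0.0, -0.0]
ft_force: [0.3, 0.3, -0.3]
width: 0.0209
grip_force: 40.0
```

Request:
move_arm([
  {"dx":-1,"dy":0,"dz":0,"spin":0},
  {"dx":0,"dy":0,"dz":1.5,"spin":0},
  {"dx":0,"dy":0,"dz":1.5,"spin":0},
  {"dx":0,"dy":0,"dz":1.5,"spin":0},
  {"dx":0,"dy":0,"dz":0,"spin":0},
  {"dx":0,"dy":0,"dz":0,"spin":0},
  {"dx":0,"dy":0,"dz":0,"spin":0},
])

```text
time: 9.4
ee_pos: [0.4826, 0.2282, 0.3948]
eef_rot: [0.708, 0.707, 0.001, 0.0]
ft_force: [1.2, -1.0, -0.1]
width: 0.0209
grip_force: 40.0
```

Run:
```python
from h import *
snap('top','t2');snap('side','s2')
crop('t2',100,205,200,305,4,'a');crop('s2',130,100,230,200,4,'b')
cv2.imwrite('pics/q2.png',np.hstack([cv2.convertScaleAbs(cv2.imread(f'pics/{k}.png'),alpha=1.4) for k in'ab']))
st=telemetry.read_state();e=np.array(st['ee_pos']);print(e)
c=load('s2')
for z in(.271,.209):print('side crop px of axis',(proj(c,e-[0,0,z])-[130,100]+.4)*4)
print('seat',(proj(c,[.482,.2275,.09])-[130,100]+.4)*4)
```

```text
[0.48255419 0.22845715 0.39458278]
side crop px of axis [169.74465752 207.03323128]
side crop px of axis [156.19292703 120.14195334]
seat [176.62040769 252.43146276]
```

View pics/q2.png

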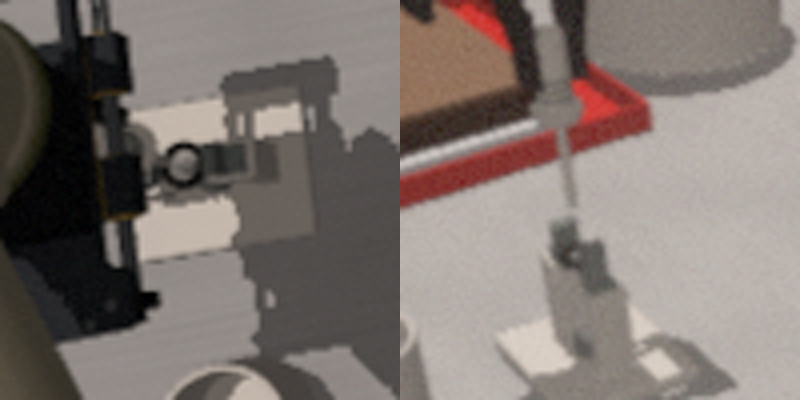

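The side crop has the stick's tip at (173,207) against a predicted (170,207). That offset matches this camera's 2 mm bias at the stand, so the swab is upright and on the axis. Now I'll insert it.

Request:
move_arm([
  {"dx":0,"dy":0,"dz":1,"spin":0},
  {"dx":0,"dy":0,"dz":1,"spin":0},
  {"dx":0,"dy":0,"dz":1,"spin":0},
  {"dx":0,"dy":0,"dz":0.7,"spin":0},
  {"dx":0,"dy":0,"dz":0.7,"spin":0},
  {"dx":0,"dy":0,"dz":0.7,"spin":0},
  {"dx":0,"dy":0,"dz":0,"spin":0},
  {"dx":0,"dy":0,"dz":0,"spin":0},
])

```text
time: 10.3
ee_pos: [0.4824, 0.2286, 0.3428]
eef_rot: [0.707, 0.707, 0.0, -0.0]
ft_force: [-0.1, 0.8, -0.5]
width: 0.0212
grip_force: 40.0
```

Request:
move_arm([
  {"dx":0,"dy":0,"dz":0.6,"spin":0},
  {"dx":0,"dy":0,"dz":0.6,"spin":0},
  {"dx":0,"dy":0,"dz":0.6,"spin":0},
  {"dx":0,"dy":0,"dz":0.6,"spin":0},
  {"dx":0,"dy":0,"dz":0.6,"spin":0},
  {"dx":0,"dy":0,"dz":0,"spin":0},
  {"dx":0,"dy":0,"dz":0,"spin":0},
])

```text
time: 11.0
ee_pos: [0.4824, 0.2286, 0.3126]
eef_rot: [0.707, 0.707, -0.0, -0.0]
ft_force: [0.1, 0.4, -1.7]
width: 0.0212
grip_force: 40.0
```

Run:
```python
from h import *
snap('top','t3');snap('side','s3')
crop('t3',120,225,170,275,8,'a');crop('s3',150,125,200,175,8,'b')
cv2.imwrite('pics/q3.png',np.hstack([cv2.convertScaleAbs(cv2.imread(f'pics/{k}.png'),alpha=1.4) for k in'ab']))
```

```text
(no output)
```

View pics/q3.png

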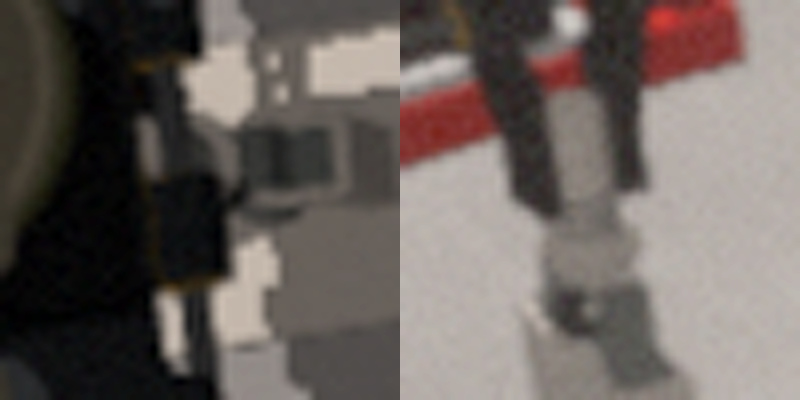

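The side crop shows the rim at about (590,250) centred between the clips, with the fingertips well above it. The axial force is about 2 N, so I'll grip firmer and press.

Request:
move_arm([
  {"dx":0,"dy":0,"dz":0,"spin":0},
  {"dx":0,"dy":0,"dz":0,"spin":0},
  {"dx":0,"dy":0,"dz":0.2,"spin":0},
  {"dx":0,"dy":0,"dz":0.2,"spin":0},
  {"dx":0,"dy":0,"dz":0.2,"spin":0},
  {"dx":0,"dy":0,"dz":0.2,"spin":0},
  {"dx":0,"dy":0,"dz":0,"spin":0},
], squeeze=55)

```text
time: 11.8
ee_pos: [0.4825, 0.2286, 0.3046]
eef_rot: [0.707, 0.707, 0.0, 0.0]
ft_force: [1.7, 1.2, -2.6]
width: 0.0207
grip_force: 55.0
```

Request:
move_arm([
  {"dx":0,"dy":0,"dz":0.2,"spin":0},
  {"dx":0,"dy":0,"dz":0.2,"spin":0},
  {"dx":0,"dy":0,"dz":0.2,"spin":0},
  {"dx":0,"dy":0,"dz":0,"spin":0},
  {"dx":0,"dy":0,"dz":0,"spin":0},
])

```text
time: 12.3
ee_pos: [0.4822, 0.2284, 0.2983]
eef_rot: [0.708, 0.707, -0.0, -0.0]
ft_force: [0.6, 0.6, -3.6]
width: 0.0205
grip_force: 55.0
```

Request:
move_arm([
  {"dx":0,"dy":0,"dz":0.15,"spin":0},
  {"dx":0,"dy":0,"dz":0.15,"spin":0},
  {"dx":0,"dy":0,"dz":0,"spin":0},
  {"dx":0,"dy":0,"dz":0,"spin":0},
])

```text
time: 12.7
ee_pos: [0.4823, 0.2285, 0.2962]
eef_rot: [0.707, 0.707, -0.0, -0.0]
ft_force: [-4.1, -1.4, 7.5]
width: 0.0205
grip_force: 55.0
```

Run:
```python
from h import *
c=snap('side','s4')
st=telemetry.read_state();print(st['ee_pos'],st['ft_force'])
i=[]
for f in('s3','s4'):
    crop(f,150,125,200,175,8,'b');i.append(cv2.convertScaleAbs(cv2.imread('pics/b.png'),alpha=1.4))
cv2.imwrite('pics/q4.png',np.hstack(i))
for z in(.09,.1,.15): print(z,(proj(c,[.4825,.2285,z])-[150,125]+.44)*8)
```

```text
[0.48228923 0.22854937 0.29619705] [-3.48463599 -2.36146454  7.02406495]
0.09 [193.50488712 303.52071252]
0.1 [189.41880831 277.32888019]
0.15 [168.28413112 141.85525215]
```

View pics/q4.png

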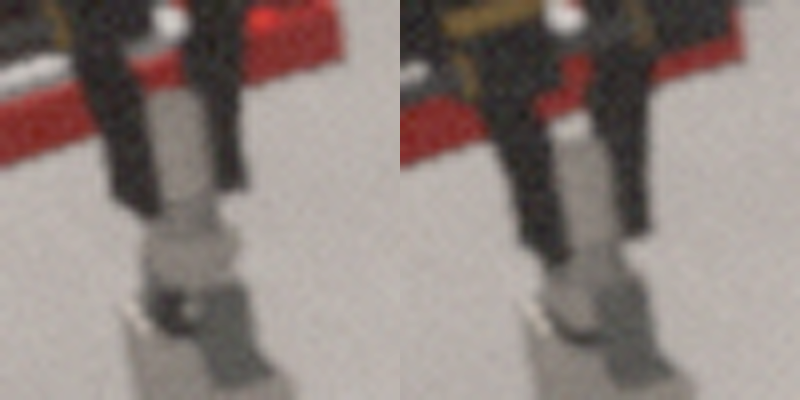

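The right crop shows the rim sunk between the clips onto the dark seal at about (580,330). The force record (negative pull, then +7 N) fits snap-in followed by seal compression. I'll press 1 mm further to confirm the stiffness.

Request:
move_arm([
  {"dx":0,"dy":0,"dz":0.05,"spin":0},
  {"dx":0,"dy":0,"dz":0.05,"spin":0},
  {"dx":0,"dy":0,"dz":0,"spin":0},
  {"dx":0,"dy":0,"dz":0,"spin":0},
  {"dx":0,"dy":0,"dz":0,"spin":0},
  {"dx":0,"dy":0,"dz":0,"spin":0},
])

```text
time: 13.35
ee_pos: [0.4823, 0.2285, 0.2955]
eef_rot: [0.707, 0.707, 0.0, -0.0]
ft_force: [-4.9, -2.7, 8.4]
width: 0.0209
grip_force: 55.0
```

Run:
```python
from h import *
c=snap('side','s5')
st=telemetry.read_state();print(st['ee_pos'],st['ft_force'],st['torque'])
crop('s0',150,140,200,175,8,'a');crop('s5',150,140,200,175,8,'b')
cv2.imwrite('pics/q5.png',np.hstack([cv2.convertScaleAbs(cv2.imread(f'pics/{k}.png'),alpha=1.7) for k in 'ab']))
# model outline of the noses/rim for a check
for n,z in(('rim bottom',.087),('rim widest',.095),('rim top',.097),('top',.147)): print(n,(proj(c,[.483,.228,z])-[150,140]+.44)*8+[400,0])
```

```text
[0.48231214 0.22851841 0.29540725] [-4.74959746 -1.35122256  8.23420933] [-0.60385469  1.12745878  0.0142988 ]
rim bottom [596.76517753 191.44059887]
rim widest [593.51966147 170.57895603]
rim top [592.70375813 165.33446371]
top [571.69777026  30.31143272]
```

View pics/q5.png

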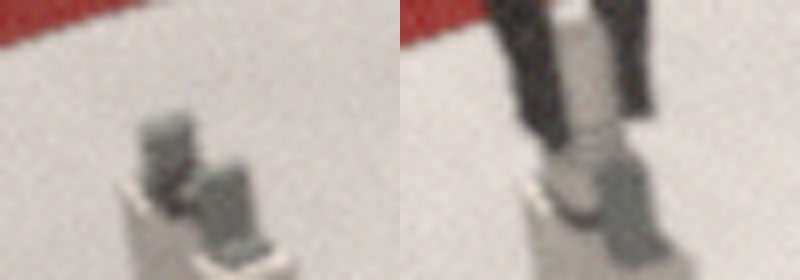

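The near clip stands at its rest outline, right edge at about x = 660 against 262+400. The rim's lower edge at about (575,215) and the handle top at about y = 20 fit the model with the underside about 3 mm below the seat. The 8.3 N push also means at least 2.9 mm of seal squeeze, so I'll hand in while holding.

```bash
python3 -c "
from h import *
s=telemetry.read_state();print(s['ft_force'],s['grip_force'],s['ee_pos']);print(job.close_job())"
```

```text
[-4.74959746 -1.35122256  8.23420933] 55.00585519708693 [0.48231214 0.22851841 0.29540725]
the job is handed in; nothing more can be done
None
```

I handed the job in with the swab in the tube and still gripped at 55 N and pressed at about 8 N. By the force and camera readings, both clips are over the rim and the seal is down about 3 mm; no verdict came back.

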